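Present a notched slide to the label reader

TASK

Two thick glass slides stand on edge in the blue slotted rack; take out the one with the small corner notch, holding it clear of its notched frosted end so that the yellow label stays uncovered. Hold that label about 15 cm above the green cross on the reader's foot plate, with the slide's long edges level and square across the reader's line of sight and the label face looking towards the reader and leaned back about 45 degrees so that it also looks up. Finish while holding it still there, without letting go, and leave the other slide and everything else on the bench where it stands.

Things in the scene. Friction and masses are not known exactly. Their poses are not given: they have to be found in the camera images.
- slide: Slide to present: green glass, 80 mm long (x), 8 thick (y), 50 high (z), about 70 g, 16 mm white band at each end. The frosted label end is +x, told by a 10 mm square, red-edged notch in its upper corner (+x, +z). Yellow label on the +y face there: facing it, the notch is upper left. Origin: middle of the lower long edge, starting 8 mm above the bench, z up.
- slide_label (a point): Centre of the yellow label (13 x 34 mm), at (31.5, 4, 20) mm in the slide's frame; same axes as the slide.
- slide_tail (a point): Middle of the slide's un-notched end, at (-40, 0, 20) mm in the slide's frame.
- blank: The other slide, the same size and colours and standing in the other slot, but with no notch and no label. Leave it alone. Origin: middle of its lower long edge.
- rack: Blue rack fixed to the bench, turned any way; base 110 x 130 x 8 mm, origin at its underside's centre. Two slots along its x at y = +35 and -35 mm, one slide in each, slide x along rack x. A slot is a pair of combs at |x| = 28 to 40 mm, 16 mm high above the base, gap 10 mm, with end stops; between the combs (|x| under 28 mm) the slide's faces are free down to the base.
- reader: Reader fixed to the bench: grey foot plate 110 mm wide, 8 thick, x = -230 to +40 mm, green cross on it at x = -170, y = 0; white column at x = -12 to +33 mm; head with a dark window at x = -27 mm, 232 mm up, looking to its -x and 30 degrees down; 290 mm tall. Origin under the column on the bench, z up. The slide's long axis belongs along the reader's y axis.
- reader_point (a point): Where the label's centre belongs: 150 mm straight above the green cross, at (-170, 0, 158) mm in the reader's frame.
- tips_yellow: Yellow pipette tip box, 120 x 85 x 70 mm; a loose bystander, leave it alone. Origin: centre of its underside.
- tube_block: Low blue tube block, 90 x 200 x 28 mm; a loose bystander, leave it alone. Origin: centre of its underside.
- tube_rack: Orange tube rack with blue-capped tubes, 80 x 190 x 98 mm; a loose bystander, leave it alone. Origin: centre of its underside.
- bottle: White jar, 56 mm across, 95 mm tall; a loose bystander, leave it alone. Origin: centre of its underside.
- beaker: Glass beaker, 90 mm across, 100 mm tall; a loose bystander, leave it alone. Origin: centre of its underside.
- timer: Flat white timer with a blue face, 75 x 65 x 19 mm; a loose bystander, leave it alone. Origin: centre of its underside.

How it is judged:
By the outcome, as a careful person would: the job done as asked, in the order asked, and still so for the second after the job is handed in, while the arm keeps its last pose, push and grip.
It also fails if it takes over 40 s, if anything falls off the work surface, if the arm or the gripper's body presses on something with over 40 N, if the wrist force passes 120 N, or if a joint passes its speed limit or range.

ROBOT

A 7-joint arm with a two-finger parallel gripper is mounted at the origin on the work surface. World frame = base frame: x ahead of the robot, y to its left, z up, the work surface at z = 0. Lengths are in m, angles in rad, forces in N, time in s.
With the tool pointing down it reaches from about 0.35 to 0.9 m from the base axis. Payload 7.2 kg.
Tool frame: the origin (TCP) lies at the very end of the fingers, on their centre line; the grasp point (between the pads) lies behind it (ctrl.tcp_to_grasp is the y of the grasp point in the tool frame, in m); y points along the fingers, z is the direction in which the jaws open and shut, and the axes are right-handed (so a half turn about y gives the same grasp; the last joint's range is limited). The gripper opens to 88 mm and grips with 3 to 60 N. Pads are 20 mm wide; open, the fingers measure 115 mm over their backs; the gripper's body (75 mm by 178 mm) begins 61 mm behind the grasp point.
Start: joints at [1.238, 0.411, -0.013, 1.596, 0.006, 1.134, -0.082], TCP at [0.164, -0.603, 0.223] pointing down, gripper open.
Joint ranges: [-2.95, 2.95], [-0.29, 1.99], [-1.47, 1.44], [0.14, 2.54], [-1.03, 4.17], [0.13, 1.85], [-2.86, 2.86]. Speed limits (rad/s): [2.39, 2.39, 3.01, 3.01, 3.14, 3.14, 3.14].

INTERFACE

Orientations are given as a unit quaternion [x, y, z, w].
In Python, from bench import readout, cams, order, ctrl gives the robot as it stands.
- The arm moves only by the shell command python3 -m pendant 'ROWS'. ROWS is JSON, a list of rows, each a list of 7 numbers: the finger opening in mm, from 0 to 87.8, then the shift along the tool's x, y, z in mm, then the turn, a rotation vector about the tool's x, y, z in rad. In form: [[grip, tx, ty, tz, rx, ry, rz], ...]. A call has 1 to 12 rows; each row shifts and turns the pose as measured when the row begins, along the tool's axes as they then stand; what a row does not reach is not made up. A row lasts 1/12 s, in which the tool goes at most 41.7 mm and 7.16 degrees, less where a joint would pass 70% of its speed; a pose out of reach is approached as far as the arm can. A call with a gripper value outside its range is refused whole. The fingers move at their own pace and stop on an object; the grip force is fixed at half the most. Time passes only in rows, so rows that do not move let the fingers close. It gives the time, the measured TCP pose, the force and the opening at its end, in the units of the state.
- readout.get_obs(): the state, without advancing time (a new reading comes with each control period).
- cams.camera(name): name is "scene" or "top" or "wrist"; returns (picture, depth): 420x560x3 uint8, blue, green, red; 420x560 float32, m along the optical axis (not along the pixel's ray), 0 where there is no reading.
- cams.camera_params(name): a dict with "mtx" (3x3 intrinsics, pixels), "dist_coeffs" ([k1, k2, p1, p2, k3] as OpenCV has them; the pictures are not rectified), "R" (3x3) and "t" (3): a world point X has camera coordinates R X + t. Camera axes: x right, y down, z forward; pixel columns grow to the right and rows downward; lengths in m; the calibration is good to about 2 mm. A picture is of the moment at which its call begins: read the wrist's pose just before it. camera_params takes no time and is no camera call; for the wrist camera it gives the pose at the moment of the call.
- order.job_done(): hands the job in, once; it reports no verdict.
The state is a dict: "time": time; "joint_pos": joint angles; "joint_velocities": joint speeds; "joint_torque": joint torques, N m; "ee_pos": TCP position; "eef_rot": TCP orientation; "ft_force": force on the tool from outside, world axes, zero at the start; "moment": the same for the moment, N m; "opening": finger opening in m.
Only numpy, scipy, OpenCV 4.12 (cv2) and the standard library are available. Lean on these libraries where they do the work, as an engineer would, in place of code of your own. Each camera call takes 0.05 s, during which the arm holds its last target.

## Working session

There is one attempt and no reset: what is moved stays moved. The work goes in short steps, Python scripts to look and compute and a shell command to move; the robot and the scene stay as the last step left them, time stands still between calls to the robot, and variables do not carry over. Pictures are saved under pics/ and viewed, and the job is handed in when it is done.

```bash
ls; mkdir -p pics; python3 - <<'E'
from bench import readout,cams,ctrl
import cv2
o=readout.get_obs();print(o, ctrl.tcp_to_grasp)
for n in("scene","top","wrist"):
    p,d=cams.camera(n);cv2.imwrite(f"pics/{n}0.png",p)
    import numpy as np
    np.save(f"pics/{n}0.npy",d); c=cams.camera_params(n); print(n,c)
E
```

```text
pics
{'time': 0.0, 'joint_pos': array([ 1.23780366,  0.41188953, -0.01275307,  1.5970594 ,  0.0055958 ,
        1.13431079, -0.0821717 ]), 'joint_velocities': array([ 0.00141345, -0.00111052, -0.00096708, -0.00065565,  0.00172899,
        0.00079204,  0.00039404]), 'joint_torque': array([ 8.46326493e-04, -5.87959993e+01,  6.41828869e-01, -2.91078311e+01,
       -5.38246147e-02,  1.84527808e-02,  1.32413429e-04]), 'ee_pos': array([ 0.16341418, -0.60271674,  0.22180905]), 'eef_rot': array([-0.09348582,  0.70148042, -0.70034775,  0.09326657]), 'ft_force': array([-0.09364303,  0.42148828, -0.21853207]), 'moment': array([ 0.00608074, -0.01527007, -0.00953063]), 'opening': 0.08768803205842385} -0.0187
scene {'mtx': array([[409.01457512,   0.        , 275.98066122],
       [  0.        , 409.01457512, 210.71010887],
       [  0.        ,   0.        ,   1.        ]]), 'dist_coeffs': array([0.03470327, 0.        , 0.        , 0.        , 0.        ]), 'R': array([[-0.75115179,  0.65994664,  0.01553746],
       [ 0.37654147,  0.44767479, -0.81105105],
       [-0.54220614, -0.60337195, -0.5847
[... 331 characters left out ...]
 7.27576076e-02, -9.97349647e-01,  1.14277141e-04],
       [-9.74178730e-01, -7.10918211e-02, -2.14293616e-01],
       [ 2.13733787e-01,  1.54801645e-02, -9.76769283e-01]]), 't': array([-1.27325447e-03,  5.65653211e-01,  1.80824090e+00])}
wrist {'mtx': array([[290.80215767,   0.        , 277.72909025],
       [  0.        , 290.80215767, 201.48390485],
       [  0.        ,   0.        ,   1.        ]]), 'dist_coeffs': array([-0.03050028,  0.        ,  0.        ,  0.        ,  0.        ]), 'R': array([[ 0.26242835, -0.96495001, -0.00168621],
       [-0.92814359, -0.25289572,  0.27311762],
       [-0.26397129, -0.07010877, -0.96197917]]), 't': array([-0.62462358, -0.03362274,  0.39018166])}
```

View pics/scene0.png

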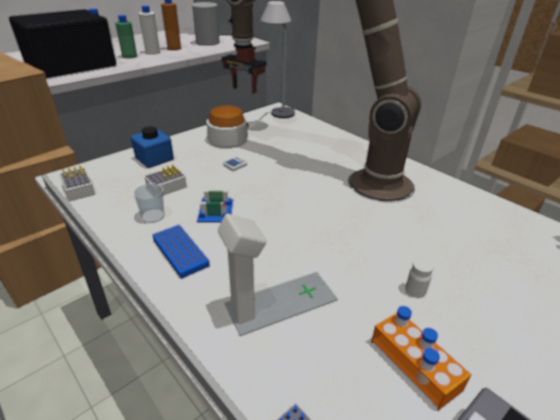

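View pics/top0.png

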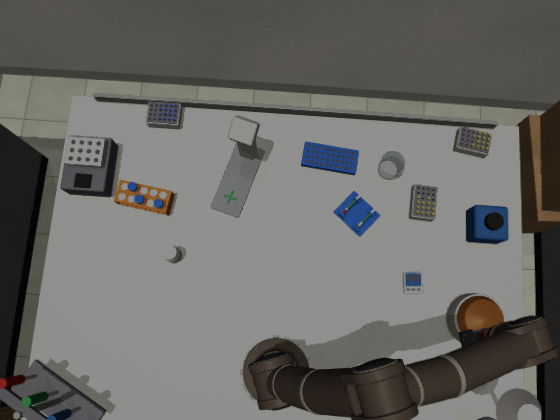

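View pics/wrist0.png

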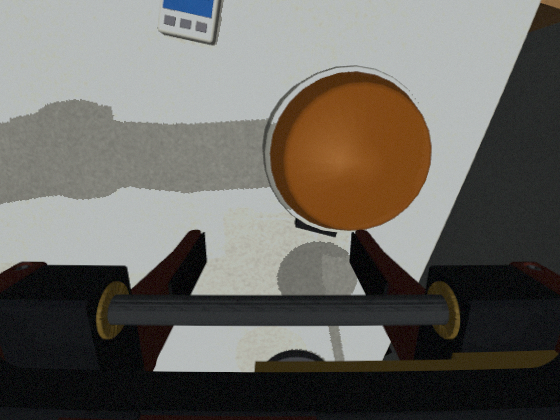

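The rack is at about (357,213) in the top view and the reader cross at about (230,197). I'll enlarge both.

```bash
cat > h.py <<'E'
import numpy as np,cv2
from bench import readout,cams,ctrl
from scipy.spatial.transform import Rotation as Rn
def ray(c,u,v):
    p=cv2.undistortPoints(np.array([[[u,v]]],float),c["mtx"],c["dist_coeffs"])[0,0]
    d=c["R"].T@np.array([p[0],p[1],1]); o=-c["R"].T@c["t"]; return o,d
def atz(c,u,v,z):
    o,d=ray(c,u,v); return o+d*(z-o[2])/d[2]
def atd(c,u,v,dep):
    o,d=ray(c,u,v); return o+d*dep
def proj(c,X):
    r,_=cv2.Rodrigues(c["R"]); return cv2.projectPoints(np.array(X,float).reshape(-1,1,3),r,c["t"],c["mtx"],c["dist_coeffs"])[0][:,0]
def crop(img,u0,v0,u1,v1,s,fn):
    cv2.imwrite(fn,cv2.resize(img[v0:v1,u0:u1],None,fx=s,fy=s,interpolation=cv2.INTER_CUBIC))
E
python3 - <<'E'
from h import *
t=cv2.imread("pics/top0.png");s=cv2.imread("pics/scene0.png")
a=cv2.resize(t[180:250,320:395],None,fx=8,fy=8,interpolation=cv2.INTER_CUBIC)
cv2.imwrite("pics/a.png",a)
crop(t,200,110,280,230,5,"pics/b.png")
crop(s,185,180,245,230,10,"pics/c.png")
c=cams.camera_params("top")
for u,v,z in[(357,213,.008),(230,197,.008),(276,370,0),(243,130,.29)]:print(atz(c,u,v,z))
E
```

```text
[ 0.56534907 -0.24911886  0.008     ]
[0.59083619 0.2096812  0.008     ]
[0.0039444  0.00065655 0.        ]
[0.74576118 0.15892633 0.29      ]
```

View pics/a.png

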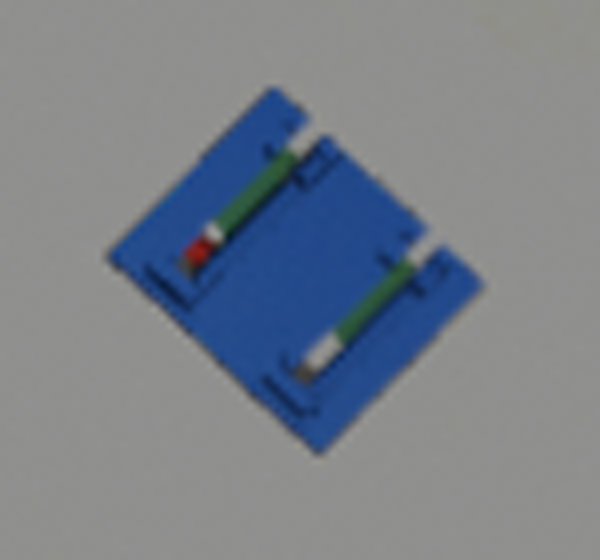

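View pics/b.png

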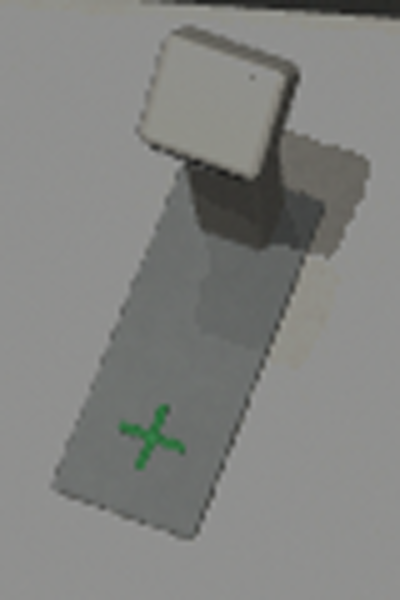

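View pics/c.png

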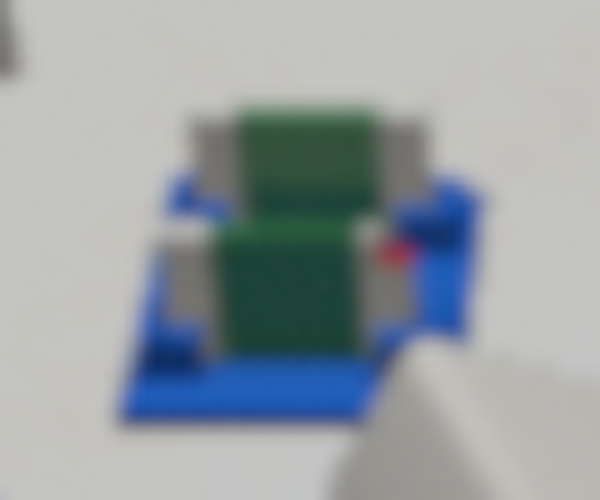

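```bash
cat > m1.py <<'E'
from h import *
c=cams.camera_params("top")
def px(u,v,s,u0,v0): return (u+.5)/s-.5+u0,(v+.5)/s-.5+v0
print("rack")
P=np.array([atz(c,*px(u,v,8,320,180),.008) for u,v in[(273,88),(108,257),(320,455),(485,287)]])
print(P.round(4),P.mean(0)); print([np.linalg.norm(P[i]-P[(i+1)%4]).round(4) for i in range(4)])
for i,j in((0,1),(3,2),(1,2),(0,3)):
    d=P[j]-P[i];print(np.degrees(np.arctan2(d[1],d[0])))
print("slide1 top ends z .058", atz(c,*px(318,127,8,320,180),.058),atz(c,*px(190,268,8,320,180),.048))
print("reader")
Q=np.array([atz(c,*px(u,v,5,200,110),.008) for u,v in[(55,487),(193,538),(324,203),(153,437)]])
print(Q.round(4),[np.linalg.norm(Q[0]-Q[1]),np.linalg.norm(Q[2]-Q[1])])
d=Q[2]-Q[1];print(np.degrees(np.arctan2(d[1],d[0])));d=Q[0]-Q[1];print(np.degrees(np.arctan2(d[1],d[0]))-90)
o=readout.get_obs();print(Rn.from_quat(o["eef_rot"]).as_matrix().round(3))
print([x for x in dir(ctrl) if x[0]!='_'])
E
python3 m1.py
```

```text
rack
[[ 0.6472 -0.2338  0.008 ]
 [ 0.5639 -0.1633  0.008 ]
 [ 0.4812 -0.2617  0.008 ]
 [ 0.5625 -0.3325  0.008 ]] [ 0.56369227 -0.24781812  0.008     ]
[np.float64(0.1091), np.float64(0.1286), np.float64(0.1078), np.float64(0.1301)]
139.7308296707818
138.94072219587892
-130.03582550719725
-130.62892687187528
slide1 top ends z .058 [ 0.6181673  -0.24776267  0.058     ] [ 0.55311174 -0.19566349  0.048     ]
reader
[[0.5491 0.2758 0.008 ]
 [0.5192 0.1737 0.008 ]
 [0.7758 0.0998 0.008 ]
 [0.5909 0.209  0.008 ]] [np.float64(0.10640241631865419), np.float64(0.2670684865795966)]
-16.057629280438004
-16.319044457275737
[[-0.965 -0.     0.262]
 [-0.262  0.001 -0.965]
 [ 0.    -1.    -0.001]]
['PlanningError', 'tcp_to_grasp']
```

```bash
python3 -m pendant '[[60,0,0,0,0,0.121,0],[60,0,0,0,0,0.121,0],[60,0,0,0,0,0.121,0],[60,0,0,0,0,0.121,0],[60,0,0,0,0,0.121,0],[60,0,0,0,0,0.121,0],[60,0,0,0,0,0.121,0],[60,0,0,0,0,0.121,0],[60,0,0,0,0,0,0]]'
cat >> h.py <<'E'
def RT(xs_az,tilt=0):
    # tool matrix with tool z=+y_s, tool y=-z_s, x_s azimuth, leaned back by tilt (deg)
    a=np.radians(xs_az); xs=np.array([np.cos(a),np.sin(a),0]); ys=np.array([-np.sin(a),np.cos(a),0]); zs=np.array([0,0,1.])
    S=np.c_[xs,ys,zs]@Rn.from_euler('x',tilt,degrees=True).as_matrix()
    return S,np.c_[S[:,0]*1,-S[:,2],S[:,1]]
def togo(p,T):
    o=readout.get_obs();R=Rn.from_quat(o["eef_rot"]).as_matrix()
    print("t",round(o["time"],2),"pos",o["ee_pos"].round(4),"open",round(o["opening"],4),"F",o["ft_force"].round(1),"q",o["joint_pos"].round(2))
    print("shift mm",(R.T@(np.array(p)-o["ee_pos"])*1000).round(1),"turn",Rn.from_matrix(R.T@T).as_rotvec().round(3))
E
python3 - <<'E'
from h import *
S,T=RT(139.6);print(np.linalg.det(T));togo([.594,-.2276,.2],T)
E
```

```text
time: 0.9
ee_pos: [0.1626, -0.6009, 0.2186]
eef_rot: [0.253, 0.662, -0.657, -0.256]
ft_force: [-0.1, 0.2, 0.7]
opening: 0.0601
0.9999999999999999
t 0.9 pos [ 0.1626 -0.6009  0.2186] open 0.0601 F [-0.1  0.2  0.7] q [ 1.09  0.42  0.19  1.61 -0.09  1.13 -1.01]
shift mm [ -68.6   20.4 -566.3] turn [ 0.004 -0.032  0.007]
```

```bash
python3 -m pendant '[[60,-4.6,1,-38,0,0,0],[60,-4.6,1,-38,0,0,0],[60,-4.6,1,-38,0,0,0],[60,-4.6,1,-38,0,0,0],[60,-4.6,1,-38,0,0,0],[60,-4.6,1,-38,0,0,0],[60,-4.6,1,-38,0,0,0],[60,-4.6,1,-38,0,0,0],[60,-4.6,1,-38,0,0,0],[60,-4.6,1,-38,0,0,0],[60,-4.6,1,-38,0,0,0],[60,-4.6,0,-38,0,0,0]]'
python3 - <<'E'
from h import *
S,T=RT(139.6);togo([.594,-.2276,.2],T)
E
```

```text
time: 1.9
ee_pos: [0.5084, -0.2881, 0.2049]
eef_rot: [0.24, 0.664, -0.664, -0.247]
ft_force: [1.7, -1.0, -0.3]
opening: 0.06
t 1.9 pos [ 0.5084 -0.2881  0.2049] open 0.06 F [ 1.7 -1.  -0.3] q [ 0.43  0.36  0.    1.71 -0.    1.08 -1.84]
shift mm [ -26.2    4.3 -101.5] turn [-0.003  0.002  0.009]
```

```bash
python3 -m pendant '[[60,-9,0,-34,0,0,0],[60,-9,0,-34,0,0,0],[60,-8,0,-30,0,0,0],[60,0,0,0,0,0,0],[60,0,0,0,0,0,0]]'
python3 - <<'E'
from h import *
S,T=RT(139.6);togo([.594,-.2276,.2],T)
p,d=cams.camera("wrist");c=cams.camera_params("wrist");cv2.imwrite("pics/w1.png",p)
import pickle;pickle.dump((p,d,c),open("w1.pkl","wb"))
E
```

```text
time: 2.32
ee_pos: [0.601, -0.2149, 0.2029]
eef_rot: [0.228, 0.67, -0.666, -0.235]
ft_force: [-0.6, -0.2, -0.3]
opening: 0.0601
t 2.32 pos [ 0.601  -0.2149  0.2029] open 0.0601 F [-0.6 -0.2 -0.3] q [ 0.29  0.46 -0.03  1.57  0.01  1.12 -1.98]
shift mm [-2.4  2.8 14.3] turn [0.001 0.038 0.011]
```

View pics/w1.png

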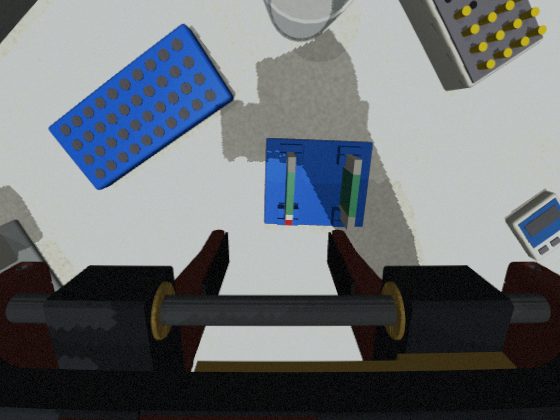

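```bash
python3 - <<'E'
import cv2;from h import *
crop(cv2.imread("pics/w1.png"),255,130,385,235,6,"pics/w1c.png")
E
```

```text
(no output)
```

View pics/w1c.png

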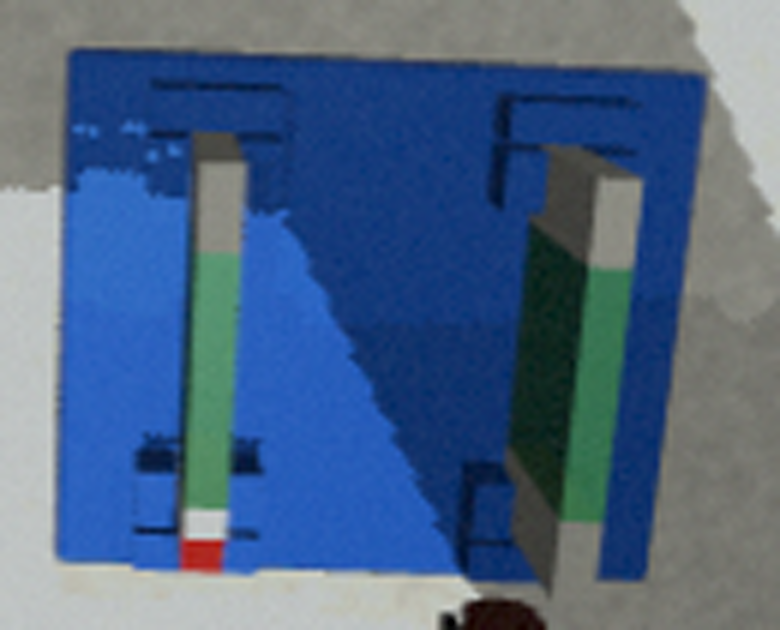

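```bash
python3 - <<'E'
from h import *
import pickle
p,d,c=pickle.load(open("w1.pkl","rb"))
px=lambda u,v:((u+.5)/6-.5+255,(v+.5)/6-.5+130)
A={-40:(221,161),-24:(220,253),24:(208,509),30:(206,540)}
P={k:atz(c,*px(*v),.058) for k,v in A.items()}
for k,v in P.items():print(k,v.round(4))
v=P[30]-P[-40];print(np.linalg.norm(v),np.degrees(np.arctan2(v[1],v[0])))
xs=v/np.linalg.norm(v);print("origin",[ (P[k]-xs*k/1000).round(4) for k in P])
E=np.array([atz(c,*px(*q),.008) for q in [(70,49),(707,74),(58,560),(645,580)]]);print(E.round(4),E.mean(0))
S,T=RT(139.6);togo([.594,-.2276,.018],T)
E
```

```text
-40 [ 0.6203 -0.2473  0.058 ]
-24 [ 0.6075 -0.2373  0.058 ]
24 [ 0.5708 -0.2064  0.058 ]
30 [ 0.5661 -0.2024  0.058 ]
0.07035510435191711 140.29901744000708
origin [array([ 0.5895, -0.2218,  0.058 ]), array([ 0.589, -0.222,  0.058]), array([ 0.5892, -0.2217,  0.058 ]), array([ 0.5892, -0.2216,  0.058 ])]
[[ 0.65   -0.2348  0.008 ]
 [ 0.5672 -0.3325  0.008 ]
 [ 0.5668 -0.1645  0.008 ]
 [ 0.484  -0.2624  0.008 ]] [ 0.56698432 -0.24854607  0.008     ]
t 2.37 pos [ 0.6011 -0.2142  0.2028] open 0.0604 F [0.3 0.8 0.2] q [ 0.29  0.46 -0.03  1.58  0.01  1.12 -1.98]
shift mm [ -4.8 184.7  15.4] turn [0.002 0.038 0.011]
```

```bash
python3 -m pendant '[[40,-2,20,4,0.002,0.01,0.01],[40,-2,20,4,0,0.01,0],[40,-1,20,4,0,0.01,0],[40,0,20,2,0,0,0],[40,0,10,0,0,0,0],[40,0,0,0,0,0,0],[40,0,0,0,0,0,0]]'
python3 - <<'E'
from h import *
S,T=RT(139.9);togo([.5957,-.2279,.018],T)
p,d=cams.camera("wrist");c=cams.camera_params("wrist");cv2.imwrite("pics/w2.png",p)
o=readout.get_obs();
g=o["ee_pos"]; 
print(proj(c,[[.5880,-.2215,.058],g]))
E
```

```text
time: 2.95
ee_pos: [0.5912, -0.2358, 0.1116]
eef_rot: [-0.241, -0.664, 0.666, 0.24]
ft_force: [-0.1, -0.9, 1.0]
opening: 0.0397
t 2.95 pos [ 0.5912 -0.2358  0.1116] open 0.0397 F [-0.1 -0.9  1. ] q [ 0.32  0.54 -0.02  1.68  0.02  0.93 -1.98]
shift mm [ 1.8 93.6 -9.1] turn [-0.001  0.006 -0.002]
[[266.04455286 232.6436809 ]
 [277.4660447  247.77600018]]
```

View pics/w2.png

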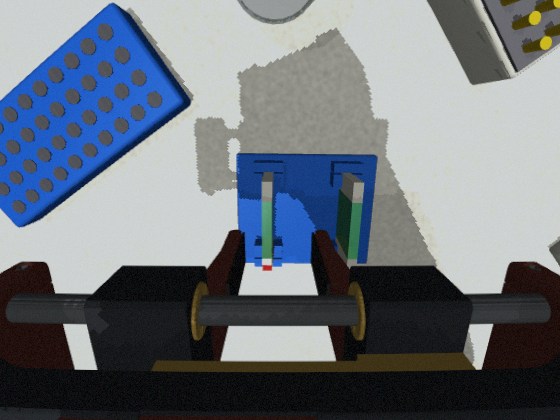

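```bash
python3 -m pendant '[[40,1,12,-4,0,0,0],[40,1,12,-4,0,0,0],[40,0,0,0,0,0,0],[40,0,0,0,0,0,0]]'
python3 - <<'E'
from h import *
S,T=RT(139.9);togo([.5957,-.2279,.018],T)
E
```

```text
time: 3.33
ee_pos: [0.5974, -0.2283, 0.089]
eef_rot: [-0.243, -0.665, 0.666, 0.238]
ft_force: [0.5, -0.7, -0.1]
opening: 0.0399
t 3.33 pos [ 0.5974 -0.2283  0.089 ] open 0.0399 F [ 0.5 -0.7 -0.1] q [ 0.3   0.56 -0.02  1.69  0.02  0.88 -1.99]
shift mm [ 2.1 71.   0.8] turn [ 0.001  0.006 -0.007]
```

```bash
python3 -m pendant '[[40,1,16,0.4,0,0,-0.004],[40,1,16,0.4,0,0.003,0],[40,0,14,0,0,0,0],[40,0,0,0,0,0,0],[40,0,0,0,0,0,0]]'
python3 - <<'E'
from h import *
S,T=RT(139.9);togo([.5957,-.2279,.018],T)
p,d=cams.camera("wrist");cv2.imwrite("pics/w3.png",p)
E
```

```text
time: 3.75
ee_pos: [0.5981, -0.2265, 0.0435]
eef_rot: [0.243, 0.665, -0.665, -0.238]
ft_force: [-0.3, 0.4, 1.0]
opening: 0.0401
t 3.75 pos [ 0.5981 -0.2265  0.0435] open 0.0401 F [-0.3  0.4  1. ] q [ 0.3   0.62 -0.02  1.72  0.02  0.79 -1.99]
shift mm [ 1.1 25.5  2.6] turn [ 0.003  0.006 -0.007]
```

View pics/w3.png

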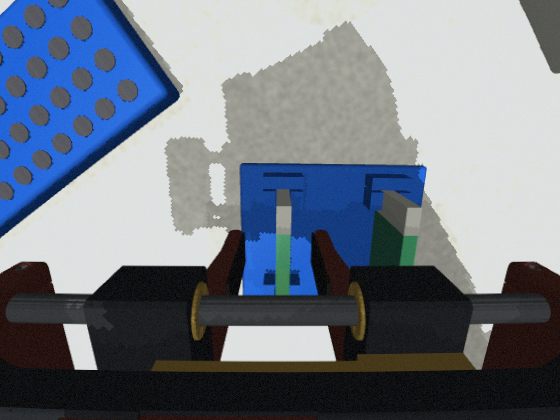

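```bash
python3 -m pendant '[[40,0.5,13,1.2,0,0.003,-0.003],[40,0.5,12,0.8,0,0,0],[40,0,0,0,0,0,0],[40,0,0,0,0,0,0]]'
python3 - <<'E'
from h import *
S,T=RT(139.9);togo([.5957,-.2279,.018],T)
E
```

```text
time: 4.13
ee_pos: [0.5976, -0.2279, 0.0188]
eef_rot: [0.244, 0.665, -0.664, -0.238]
ft_force: [-0.4, -0.3, -0.4]
opening: 0.0399
t 4.13 pos [ 0.5976 -0.2279  0.0188] open 0.0399 F [-0.4 -0.3 -0.4] q [ 0.31  0.65 -0.03  1.73  0.02  0.75 -1.99]
shift mm [1.4 0.8 1.3] turn [ 0.005  0.003 -0.007]
```

```bash
python3 -m pendant '[[40,1,0,1,0,0,-0.005],[25,0,0,0,0,0,0],[15,0,0,0,0,0,0],[0,0,0,0,0,0,0],[0,0,0,0,0,0,0],[0,0,0,0,0,0,0],[0,0,0,0,0,0,0]]'
python3 - <<'E'
from h import *
S,T=RT(139.9);togo([.5957,-.2279,.018],T)
E
```

```text
time: 4.72
ee_pos: [0.5966, -0.2285, 0.0199]
eef_rot: [0.243, 0.666, -0.663, -0.24]
ft_force: [-0.2, 0.4, 0.3]
opening: 0.0078
t 4.72 pos [ 0.5966 -0.2285  0.0199] open 0.0078 F [-0.2  0.4  0.3] q [ 0.31  0.65 -0.03  1.73  0.02  0.75 -1.99]
shift mm [1.  1.9 0.1] turn [ 0.005  0.003 -0.003]
```

```bash
python3 -m pendant '[[0,0,-8,0,0,0,0],[0,0,-15,0,0,0,0],[0,0,-20,0,0,0,0],[0,0,-25,0,0,0,0],[0,0,-25,0,0,0,0],[0,0,-25,0,0,0,0],[0,0,-25,0,0,0,0],[0,0,-25,0,0,0,0],[0,0,-20,0,0,0,0],[0,0,0,0,0,0,0],[0,0,0,0,0,0,0]]'
python3 - <<'E'
from h import *
S,T=RT(139.9);togo([.5957,-.2279,.218],T)
p,d=cams.camera("wrist");cv2.imwrite("pics/w4.png",p)
p,d=cams.camera("scene");crop(p,170,100,350,330,3,"pics/s4.png")
E
```

```text
time: 5.63
ee_pos: [0.594, -0.2282, 0.221]
eef_rot: [0.242, 0.666, -0.663, -0.24]
ft_force: [0.5, 0.2, -1.0]
opening: 0.0078
t 5.63 pos [ 0.594  -0.2282  0.221 ] open 0.0078 F [ 0.5  0.2 -1. ] q [ 0.31  0.43 -0.02  1.57  0.01  1.14 -1.98]
shift mm [-1.1  3.  -1.4] turn [ 0.005  0.003 -0.002]
```

View pics/w4.png

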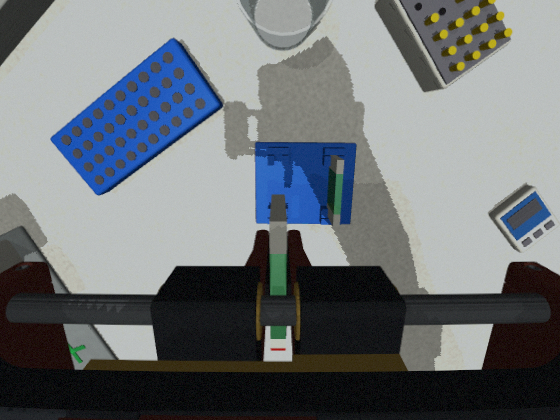

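View pics/s4.png

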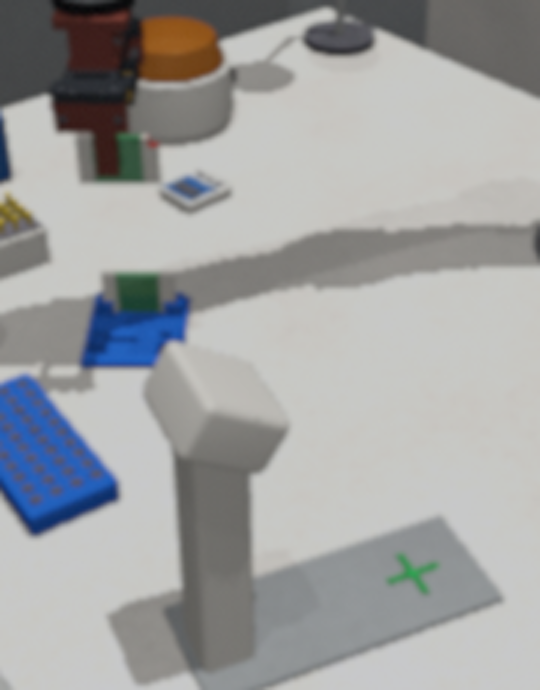

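```bash
python3 -m pendant '[[0,0,0,0,0,-0.06,0],[0,0,0,0,0,-0.119,0],[0,0,0,0,0,-0.119,0],[0,0,0,0,0,-0.119,0],[0,0,0,0,0,-0.119,0],[0,0,0,0,0,-0.119,0],[0,0,0,0,0,-0.119,0],[0,0,0,0,0,-0.119,0],[0,0,0,0,0,-0.119,0],[0,0,0,0,0,-0.119,0],[0,0,0,0,0,-0.119,0],[0,0,0,0,0,-0.119,0]]'
cat >> h.py <<'E'
def fin(tilt=45,lift=0.158,cross=(.592,.209),yaw=-16.2,off=(42.6,4,8.1)):
    S,T=RT(yaw-90,tilt); return np.array([*cross,lift])-S@np.array(off)/1000,T
E
python3 - <<'E'
from h import *
p,T=fin();print(p);togo(p,T);_,T0=RT(-106.2);togo(p,T0)
E
```

```text
time: 6.73
ee_pos: [0.5841, -0.224, 0.1983]
eef_rot: [-0.261, 0.668, -0.652, 0.246]
ft_force: [0.5, -0.8, -1.2]
opening: 0.0079
[0.60666904 0.24909968 0.14944401]
t 6.73 pos [ 0.5841 -0.224   0.1983] open 0.0079 F [ 0.5 -0.8 -1.2] q [ 0.52  0.47 -0.32  1.58  0.15  1.15 -0.67]
shift mm [-334.2   55.  -334.7] turn [ 0.797 -0.525  0.221]
t 6.73 pos [ 0.5841 -0.224   0.1983] open 0.0079 F [ 0.5 -0.8 -1.2] q [ 0.52  0.47 -0.32  1.58  0.15  1.15 -0.67]
shift mm [-334.2   55.  -334.7] turn [ 0.032 -0.554  0.003]
```

```bash
python3 -m pendant '[[0,0,-5,0,0.006,-0.115,0],[0,0,-5,0,0.006,-0.115,0],[0,0,-5,0,0.006,-0.11,0],[0,0,-5,0,0.006,-0.11,0],[0,0,-5,0,0.006,-0.1,0],[0,0,0,0,0,0,0]]'
python3 - <<'E'
from h import *
p,T=fin();togo(p,T);_,T0=RT(-106.2);p[2]=.21;togo(p,T0)
E
```

```text
time: 7.23
ee_pos: [0.5792, -0.2223, 0.2119]
eef_rot: [-0.437, 0.565, -0.552, 0.429]
ft_force: [-0.8, -0.1, -0.8]
opening: 0.0076
t 7.23 pos [ 0.5792 -0.2223  0.2119] open 0.0076 F [-0.8 -0.1 -0.8] q [ 0.61  0.47 -0.45  1.58  0.21  1.17 -0.14]
shift mm [-463.4   65.1  -89.2] turn [ 0.806  0.03  -0.014]
t 7.23 pos [ 0.5792 -0.2223  0.2119] open 0.0076 F [-0.8 -0.1 -0.8] q [ 0.61  0.47 -0.45  1.58  0.21  1.17 -0.14]
shift mm [-463.5    4.6  -90.4] turn [ 0.021  0.032 -0.001]
```

```bash
python3 -m pendant '[[0,-20,0,-4,0,0,0],[0,-36,0,-8,0,0,0],[0,-36,0,-8,0,0,0],[0,-36,0,-8,0,0,0],[0,-36,0,-8,0,0,0],[0,-36,0,-8,0,0,0],[0,-36,0,-8,0,0,0],[0,-36,0,-8,0,0,0],[0,-36,0,-8,0,0,0],[0,-36,0,-7,0,0,0],[0,-30,0,-6,0,0,0],[0,-20,0,0,0,0,0]]'
python3 - <<'E'
from h import *
p,T=fin();togo(p,T);_,T0=RT(-106.2);p[2]=.21;togo(p,T0)
E
```

```text
time: 8.23
ee_pos: [0.6004, 0.1859, 0.1946]
eef_rot: [-0.428, 0.584, -0.559, 0.404]
ft_force: [0.6, 0.7, -0.2]
opening: 0.0078
t 8.23 pos [0.6004 0.1859 0.1946] open 0.0078 F [ 0.6  0.7 -0.2] q [-0.    0.52 -0.53  1.55  0.25  1.18 -0.89]
shift mm [-62.5  45.2 -11.3] turn [ 0.834 -0.025  0.018]
t 8.23 pos [0.6004 0.1859 0.1946] open 0.0078 F [ 0.6  0.7 -0.2] q [-0.    0.52 -0.53  1.55  0.25  1.18 -0.89]
shift mm [-62.  -15.3 -14.2] turn [ 0.048 -0.029  0.007]
```

```bash
python3 - <<'E'
from h import *
p,d=cams.camera("wrist");cv2.imwrite("pics/w5.png",p);c=cams.camera_params("wrist")
import pickle;pickle.dump((p,d,c),open("w5.pkl","wb"))
E
python3 -m pendant '[[0,-8,-4,0,0.11,0,0],[0,-8,-4,0,0.115,0,0],[0,-8,0,0,0.115,0,0],[0,-8,0,0,0.115,0,0],[0,-8,0,0,0.115,0,0],[0,-8,0,0,0.115,0,0],[0,-6,0,0,0.115,-0.01,0.01],[0,0,0,0,0,0,0]]'
python3 - <<'E'
from h import *
p,T=fin();togo(p,T)
E
```

```text
time: 8.95
ee_pos: [0.6142, 0.24, 0.1899]
eef_rot: [0.245, -0.34, 0.735, -0.534]
ft_force: [-0.9, 0.4, -0.8]
opening: 0.0082
t 8.95 pos [0.6142 0.24   0.1899] open 0.0082 F [-0.9  0.4 -0.8] q [-0.54  0.36 -0.27  2.    1.15  0.8  -1.95]
shift mm [ -6.2  24.3 -33.8] turn [ 0.08  -0.026  0.02 ]
```

View pics/w5.png

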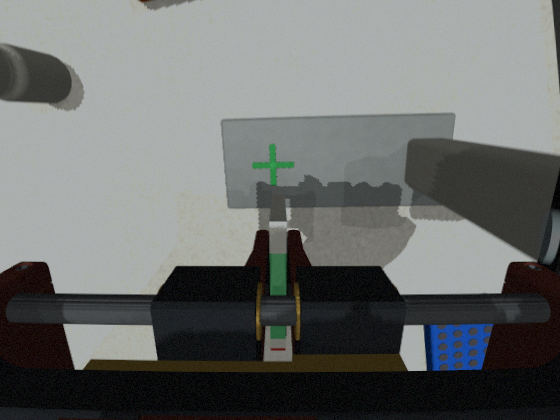

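```bash
python3 - <<'E'
from h import *
import pickle
p,d,c=pickle.load(open("w5.pkl","rb"))
print("cross",atz(c,273,165,.008))
A,B,C=[atz(c,*q,.008) for q in((222.5,121),(453.5,114),(229,208))]
for u,v in((A,B),(C,A)):
    w=v-u;print(np.linalg.norm(w),np.degrees(np.arctan2(w[1],w[0])))
print(A,C)
crop(p,215,105,465,225,3,"pics/w5c.png")
E
```

```text
cross [0.59273969 0.21386441 0.008     ]
0.26289520134636446 -15.758873348623956
0.10625946827162334 73.8652879740298
[0.55223772 0.28048548 0.008     ] [0.52270856 0.17841147 0.008     ]
```

View pics/w5c.png

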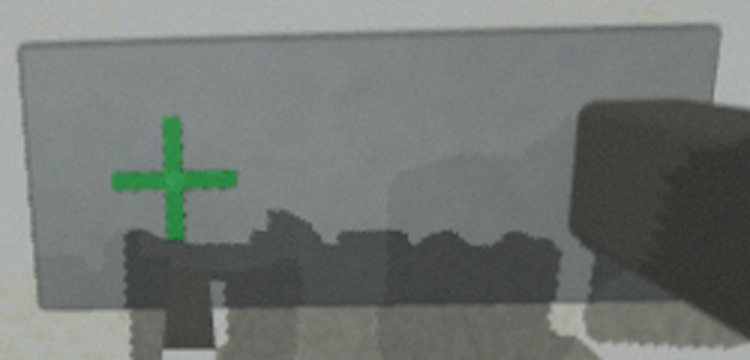

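```bash
sed -i 's/cross=(.592,.209),yaw=-16.2/cross=(.592,.210),yaw=-16.1/' h.py
python3 -m pendant '[[0,-2,8,-10,0.03,-0.01,0.01],[0,-2,8,-10,0.03,-0.01,0.01],[0,-2,6,-8,0.02,0,0],[0,0,0,0,0,0,0],[0,0,0,0,0,0,0]]'
python3 - <<'E'
from h import *
p,T=fin();togo(p,T)
E
```

```text
time: 9.37
ee_pos: [0.6081, 0.2439, 0.1492]
eef_rot: [0.232, -0.312, 0.741, -0.548]
ft_force: [0.6, 1.2, -0.3]
opening: 0.0076
t 9.37 pos [0.6081 0.2439 0.1492] open 0.0076 F [ 0.6  1.2 -0.3] q [-0.61  0.43 -0.24  2.08  1.36  0.8  -2.2 ]
shift mm [-5.5 -2.4 -2.2] turn [ 0.013 -0.009  0.012]
```

```bash
python3 -m pendant '[[0,-4,-1,-1,0.012,-0.009,0.01],[0,-1,-1,-1,0,0,0],[0,0,0,0,0,0,0],[0,0,0,0,0,0,0]]'
python3 - <<'E'
from h import *
p,T=fin();togo(p,T)
p,d=cams.camera("wrist");cv2.imwrite("pics/w6.png",p)
for n in("scene","top"):
    p,d=cams.camera(n);cv2.imwrite(f"pics/{n}6.png",p)
crop(cv2.imread("pics/scene6.png"),200,150,380,340,3.5,"pics/s6.png")
crop(cv2.imread("pics/top6.png"),180,100,300,260,3.7,"pics/t6.png")
print(readout.get_obs()["ee_pos"])
# predicted label
S,T=RT(-106.1,45);o=readout.get_obs();Rt=Rn.from_quat(o["eef_rot"]).as_matrix();S=np.c_[Rt[:,0],Rt[:,2],-Rt[:,1]]
pts=o["ee_pos"]+np.array([(42.6,4,8.1),(51.1,4,-11.9),(51.1,-4,-11.9),(-28.9,0,8.1),(51.1,4,38.1),(41.1,4,38.1)])/1000@S.T
print(pts.round(4))
for n in("scene","top"):print(n,proj(cams.camera_params(n),pts).round(1).tolist())
E
```

```text
time: 9.7
ee_pos: [0.6091, 0.2466, 0.1508]
eef_rot: [0.23, -0.308, 0.74, -0.551]
ft_force: [-0.2, 0.1, -0.1]
opening: 0.0084
t 9.7 pos [0.6091 0.2466 0.1508] open 0.0084 F [-0.2  0.1 -0.1] q [-0.62  0.43 -0.24  2.08  1.37  0.8  -2.22]
shift mm [-2.7 -1.4 -3.4] turn [ 0.004 -0.006  0.007]
[0.60892927 0.24676107 0.15072997]
[[0.594  0.2068 0.1593]
 [0.6051 0.1946 0.1451]
 [0.5996 0.1962 0.1395]
 [0.6117 0.2761 0.1565]
 [0.5713 0.2047 0.1806]
 [0.5742 0.2143 0.1806]]
scene [[309.1, 245.7], [301.9, 249.6], [303.8, 250.7], [325.1, 265.2], [315.7, 234.5], [317.7, 237.0]]
top [[227.1, 185.8], [231.4, 183.9], [230.9, 185.8], [207.1, 179.4], [226.5, 190.9], [223.7, 189.9]]
```

View pics/w6.png

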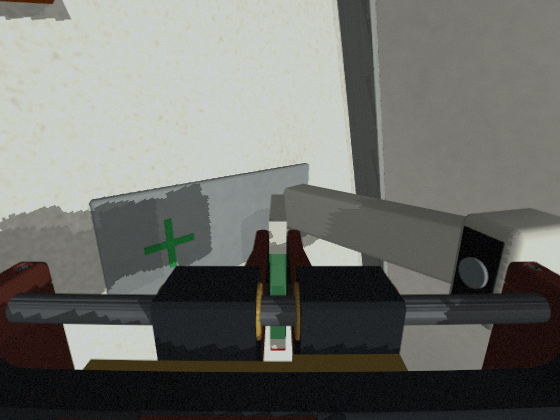

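View pics/s6.png

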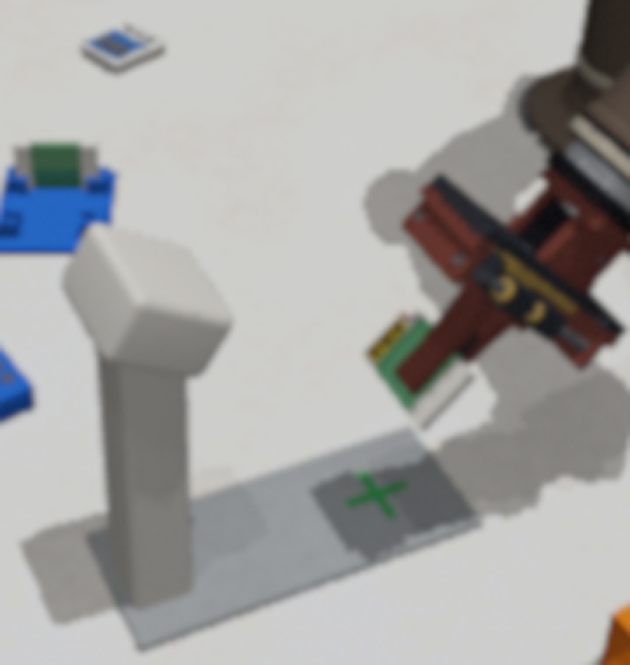

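View pics/t6.png

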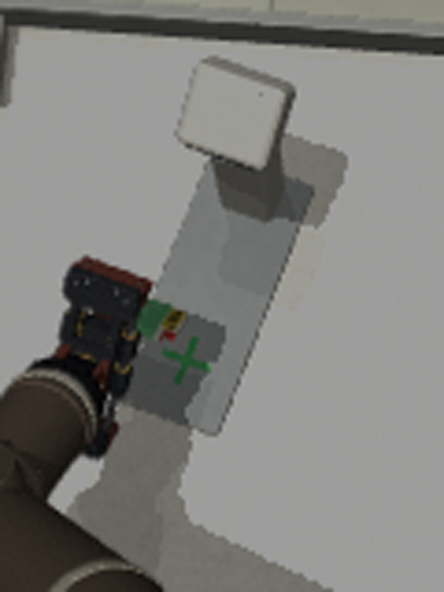

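```bash
python3 - <<'E'
from h import *
for n in("scene","top"):print(n,proj(cams.camera_params(n),[.592,.210,.158]))
crop(cv2.imread("pics/scene6.png"),295,225,345,280,12,"pics/s6b.png")
crop(cv2.imread("pics/top6.png"),205,165,255,210,12,"pics/t6b.png")
E
```

```text
scene [[310.57474545 246.4739737 ]]
top [[226.12934531 186.39310385]]
```

View pics/s6b.png

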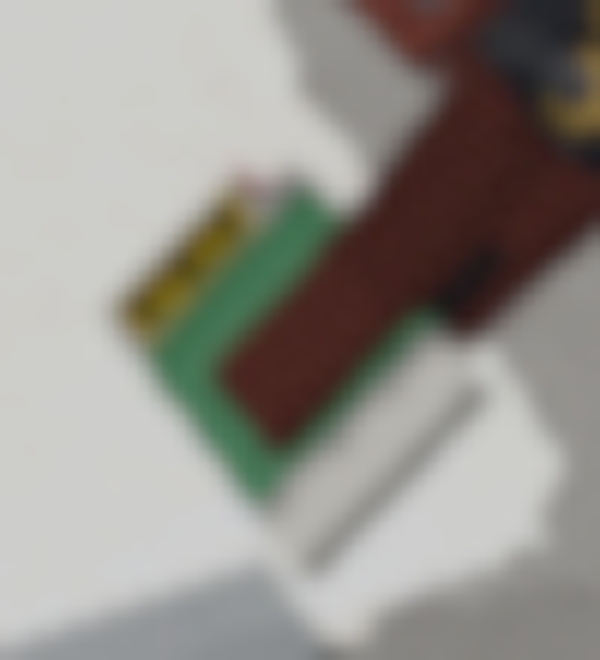

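View pics/t6b.png

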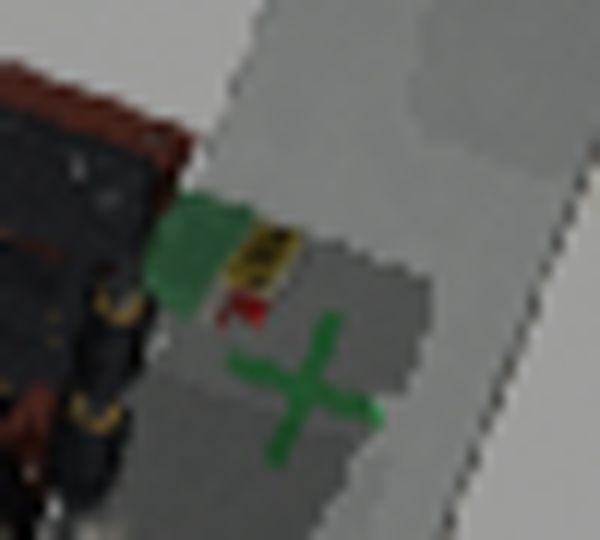

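```bash
python3 -m pendant '[[0,-1,0,-1,0,0,0],[0,0,0,0,0,0,0],[0,0,0,0,0,0,0],[0,0,0,0,0,0,0]]'
python3 - <<'E'
from h import *
p,T=fin();togo(p,T); print(readout.get_obs()["joint_velocities"].round(3))
cams.camera("top");p,d=cams.camera("wrist");cams.camera("top")
p,T=fin();togo(p,T); print(readout.get_obs()["joint_velocities"].round(3))
o=readout.get_obs();Rt=Rn.from_quat(o["eef_rot"]).as_matrix();print("xs",-0+Rt[:,0].round(3),"ys",Rt[:,2].round(3))
a,b=[cv2.imread(f"pics/{n}.png") for n in("top0","top6")]
cv2.imwrite("pics/ab.png",np.hstack([a[100:310,60:440],b[100:310,60:440]]))
E
```

```text
time: 10.18
ee_pos: [0.6086, 0.2481, 0.1506]
eef_rot: [0.229, -0.308, 0.74, -0.552]
ft_force: [-0.3, 0.5, -0.1]
opening: 0.0078
t 10.18 pos [0.6086 0.2481 0.1506] open 0.0078 F [-0.3  0.5 -0.1] q [-0.62  0.43 -0.24  2.08  1.37  0.8  -2.22]
shift mm [-1.4 -1.  -2.6] turn [ 0.003 -0.007  0.006]
[ 0.002 -0.001 -0.    -0.001  0.     0.     0.001]
t 10.33 pos [0.6086 0.248  0.1505] open 0.0079 F [ 0.8  0.1 -0.9] q [-0.62  0.43 -0.24  2.08  1.37  0.8  -2.22]
shift mm [-1.4 -1.  -2.6] turn [ 0.003 -0.007  0.007]
[ 0.001  0.002 -0.    -0.001 -0.001  0.001 -0.001]
xs [-0.286 -0.958  0.   ] ys [ 0.68  -0.203  0.705]
```

View pics/ab.png

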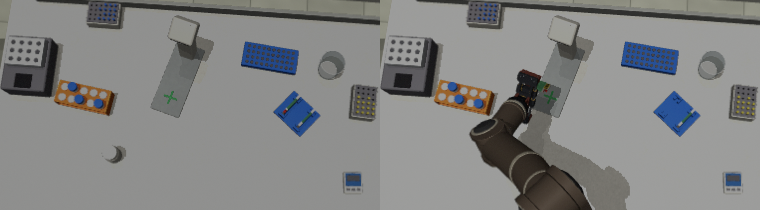

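The jar is hidden by the arm in this top view, so I'll check it in the scene view.

```bash
python3 - <<'E'
from h import *
a,b=[cv2.imread(f"pics/{n}.png") for n in("scene0","scene6")]
cv2.imwrite("pics/ab2.png",np.hstack([a[100:420,180:560],b[100:420,180:560]]))
E
```

```text
(no output)
```

View pics/ab2.png

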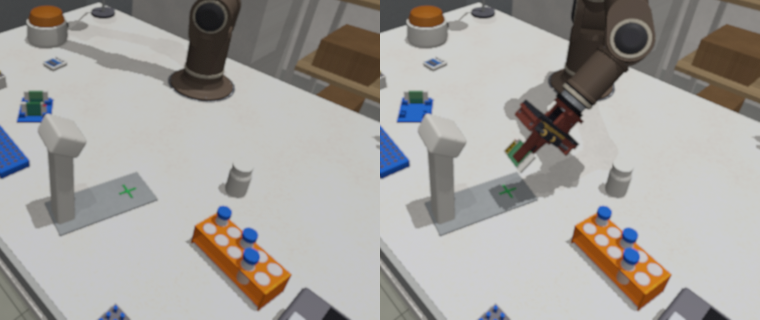

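The jar (about (619,180) here, (239,180) before) and all the other bystanders are where they were. The arm is still, so I'm handing in.

```bash
python3 -c "
from bench import order;print(order.job_done())"
```

```text
the job is handed in; nothing more can be done
None
```

I took the notched slide out of the rack, gripping it about 11 mm to the tail side of its middle. The arm is now holding it still at the reader with the label uncovered, and the job is handed in at about 10.3 s.

- **Label position:** the scene and top cameras put the label's centre within about 1 px (2–3 mm) of the point 150 mm above the cross. The arm's own pose reading put it about 3 mm off.
- **Angle:** by the arm's pose the long edges are level and square to the reader to within about 0.5°. The label face is tilted about 45° up, towards the reader.
- **Holding still:** joint speeds were about zero, the finger opening stayed at 7.8–7.9 mm on the 8 mm slide, and wrist forces were about 1 N.
- **Everything else:** before-and-after pictures show the blank slide and the bystanders where they were. The jar is hidden by the arm in the top view, so I checked it in the scene view.
- **Disagreement:** the wrist and top cameras differed by 3–5 mm on where the rack and the cross are. The wrist view of the cross was probably taken while the arm was moving. I used a value between the two for the cross.

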